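# Set up the brush rest beside the banding wheel

### The job

Get the brush rest ready for the next painter: slide the loose brass collar along its shaft until it sits wholly on the shaft's short pale flat, and turn it so that its red-winged set screw points squarely at that flat. Only then tighten the screw clockwise as far as it goes, and after that lay the loose brush from the table across both forks of the rest, handle down in the two slots with its middle between the forks, and let go. Leave the jug, the paint pots and the bowl where they are.

Things in the scene. Friction and masses are not known exactly. Their poses are not given: they have to be found in the camera images.
- stand: Fixed grey stand: base 70 x 250 mm, 14 mm high, with two uprights (tops at 118 mm, inner faces 180 mm apart) that hold a level blackened shaft, 20 mm diameter, 100 mm above the table, along the stand's y. The shaft does not turn. Origin under the base's centre; x points away from the robot.
- flat (a point): The shaft's one milled flat, pale white, 50 mm long, 16 mm wide, on its upper side, towards its y end. This point lies on the shaft's axis under the middle of the flat; z points out through the flat (within 10 degrees of straight up), y runs along the shaft, x away from the robot.
- slide (a joint): Place of the brass collar along the shaft in m: 0 = centred on the flat, grows along the flat's y; limits -0.11 and 0.035; starts between -0.10 and -0.05. The collar is 20 mm wide (26 with its bushes), slides stiffly (about 3 N) and stays where left.
- collar (a joint): Angle in rad of the brass collar (36 mm diameter) about the shaft: 0 = its set screw faces the flat squarely, negative = the screw leans towards the robot (turn about the flat's +y to bring it up). Limits -1.1 and 0.6; starts -0.9 to -0.45. Stiff (0.3 N m, 6 N at the wing), stays where left. Turn it by swinging the screw's wing round the shaft.
- screw (a joint): Turn in rad of the set screw in the collar: grows as it is turned clockwise seen from its head; starts between 0 and 0.3 (loose), stops at 1.4 (tight). Turns with about 0.04 N m and stays where left.
- screw_grip (a point): Centre of the set screw's red wing: a bar 34 mm long (x), 11 mm thick (y, the way to pinch it), 20 mm high (z), 46 mm from the shaft axis. z points outward, away from the shaft. It turns with the screw; at screw = 0 the wing lies across the shaft, so the pinch is along the shaft. An 8 mm steel stem joins it to the collar.
- cradle (a point): Aluminium brush rest, rigid with the collar, on an arm pointing away from the robot: two forks 76 mm apart along y, each with a slot 26 mm wide between prongs 17 mm high, 8 mm thick. Point: midway between the forks at slot floor height, 75 mm (x) and 18 mm (z) from the shaft axis; z parallel to the screw. Free space between the forks down to a cross bar 26 mm lower.
- brush_grip (a point): Centre of the handle of the loose flat brush lying on the table: pale wood, 140 mm long (x), 16 wide (y), 12 thick (z); point 6 mm above its underside. Black ferrule, 22 mm wide, and orange bristles follow at +x, to 122 mm from here; the other end is 70 mm away. About 45 g, balances some 18 mm towards the bristles. Bristles may end up to either side.
- brush: The same brush; origin under the middle of its handle, x towards the bristles.
- jug: Bystander: pale ceramic jug with terracotta foot, 140 mm wide, 275 mm high with its hoop handle and brushes; origin under its centre.
- pot_blue: Bystander: small paint pot with blue lid, 52 mm diameter, 55 mm high; origin under its centre.
- pot_green: Bystander: small paint pot with green lid, 52 mm diameter, 55 mm high; origin under its centre.
- bowl: Bystander: white bowl, 100 mm wide, 50 mm high, on a fixed metal banding wheel (210 mm diameter, 50 mm high); origin under its centre.
Mind the look-alikes: they are no part of the job. What is meant by the brush is not blue, green or grey, and is the smaller of those in its own colour.

How it is judged:
By the outcome, as a careful person would: the job done as asked, in the order asked, and still so for the second after the job is handed in, with the robot touching nothing.
It also fails if it takes over 67 s, if anything falls off the work surface, if the arm or the gripper's body presses on something with over 40 N, if the wrist force passes 120 N, or if a joint passes its speed limit or range.

### The arm

A 6-joint arm with a two-finger parallel gripper is mounted at the origin on the work surface. World frame = base frame: x ahead of the robot, y to its left, z up, the work surface at z = 0. Lengths are in m, angles in rad, forces in N, time in s.
With the tool pointing down it reaches from about 0.425 to 0.95 m from the base axis. Payload 3.5 kg.
Tool frame: the origin (TCP) lies on the centre line of the jaws, within the pads' length; the fingertips stand 8 mm ahead of it and the grasp point (between the pads) lies 11 mm behind it; z points along the fingers, y is the line along which they close (so a half turn about z gives the same grasp; the last joint's range is limited). The gripper opens to 85 mm and grips with 20 to 120 N. Pads are 22 mm wide; open, the fingers measure 114 mm over their backs; the gripper's body (76 mm by 85 mm) begins 54 mm behind the grasp point. The pads swing forward as they close: fully open they stand 13 mm farther back than shut.
Start: joints at [-1.409, 0.286, 1.577, -0, 1.279, -0.15], TCP at [0.207, -0.642, 0.239] pointing down, gripper open.
Joint ranges: [-2.77, 2.77], [-0.9, 2.22], [0.21, 2.48], [-1.53, 4.67], [0.24, 2.81], [-2.84, 2.84]. Speed limits (rad/s): [2.79, 2.79, 3.14, 3.14, 3.14, 3.14].

### API

Orientations are given as a unit quaternion [x, y, z, w].
In Python, from plant import ctrl gives the robot as it stands. The module is installed in compiled form; this text tells all that it offers.
- The arm moves only by the tool send_rows, never from a script. Its argument "steps" is a list of rows, each a list of 5 numbers: the shift along the tool's x, y, z in m, then the turn about the tool's z in degrees, then the opening, from -1 (shut) to 1 (fully open). A call has 1 to 12 rows; each row is the pose to reach, as a shift and turn from the pose commanded when the call began, along the tool's axes at that moment; what a row does not reach only later rows make up. A row lasts 1/10 s, in which the tool goes at most 50 mm and 8.59 degrees, less where a joint would pass 70% of its speed; a pose out of reach is approached as far as the arm can. A call with a gripper value outside its range is refused whole. The fingers move at their own pace and stop on an object; "squeeze" is the grip in N (left out, the last holds). Time passes only in rows, so rows that repeat a pose let the fingers close. It gives the time, the measured TCP pose, the force, the opening and the grip force at its end, in the units of the state.
- ctrl.get_state(): the state, without advancing time (a new reading comes with each control period).
- ctrl.read_camera(name): name is "side" or "top"; returns the picture (400x640x3 uint8, red, green, blue); there is no depth.
- ctrl.calibration(name): a dict with "intrinsics" (3x3 intrinsics, pixels), "k1" (the pictures are not rectified: a ray, as slopes to the right and down, at radius r is drawn at 1 + k1 r^2 times it, then the intrinsics apply), "extrinsics" (4x4, takes a point from world to camera coordinates). Camera axes: x right, y up, looking along -z (the intrinsics and any distortion apply to the point x, -y, -z); pixel columns grow to the right and rows downward; lengths in m; the calibration is good to about 2 mm. A picture is of the moment at which its call begins. calibration takes no time and is no camera call.
- ctrl.sign_off(): hands the job in; it is judged then, once.
The state is a dict: "time": time; "qpos": joint angles; "dq": joint speeds; "joint_efforts": joint torques, N m; "eef_pos": TCP position; "tcp_rot": TCP orientation; "contact_force": force on the tool from outside, world axes, zero at the start; "wrist_torque": the same for the moment, N m; "opening": opening from 0.0 (shut) to 1.0 (fully open); "finger_force": force on a finger pad.
Only numpy, scipy, OpenCV 4.12 (cv2) and the standard library are available. Lean on these libraries where they do the work, as an engineer would, in place of code of your own. Each camera call takes 0.05 s, during which the arm holds its last target. There are 200 camera calls.

## Working session

There is one attempt and no reset: what is moved stays moved. The work goes in short steps, Python scripts to look and compute and a tool call to move; the robot and the scene stay as the last step left them, time stands still between calls to the robot, and variables do not carry over. Pictures are saved under pics/ and viewed, at most 10 in all, crops included, and the job is handed in when it is done.

Besides the shell and the picture viewer there is one more tool, called as a command line: name --pt "numbers of a row" for each row, then --argument value for the rest. send_rows: Moves the arm, as the interface text tells. Its arguments: {"type":"object","properties":{"steps":{"type":"array","items":{"type":"array","items":{"type":"number"}}},"squeeze":{"type":"number"}},"required":["steps"]}

```bash
mkdir -p pics
python3 - <<'E'
from plant import ctrl
import cv2,numpy as np
for n in("side","top"):
    cv2.imwrite(f"pics/{n}0.png",ctrl.read_camera(n)[:,:,::-1]); c=ctrl.calibration(n); print(n,np.round(c["intrinsics"],1).tolist(),c["k1"],np.round(c["extrinsics"],3).tolist())
s=ctrl.get_state();print({k:np.round(v,3).tolist() for k,v in s.items()})
E
```

```text
side [[430.0, 0.0, 321.6], [0.0, 430.0, 204.3], [0.0, 0.0, 1.0]] -0.10866364482506106 [[-0.905, -0.426, 0.003, 0.52], [0.309, -0.651, 0.694, -0.18], [-0.293, 0.629, 0.72, -1.267], [0.0, 0.0, 0.0, 1.0]]
top [[519.2, 0.0, 320.6], [0.0, 519.2, 200.7], [0.0, 0.0, 1.0]] -0.09643333885850036 [[0.021, -1.0, 0.007, 0.083], [0.993, 0.022, 0.116, -0.541], [-0.116, 0.005, 0.993, -1.621], [0.0, 0.0, 0.0, 1.0]]
{'time': 0.1, 'qpos': [-1.409, 0.287, 1.578, 0.0, 1.279, -0.15], 'dq': [-0.001, -0.001, -0.004, 0.0, 0.001, 0.001], 'joint_efforts': [0.001, -40.729, -29.37, -0.0, 0.003, 0.0], 'eef_pos': [0.207, -0.642, 0.238], 'tcp_rot': [0.988, 0.155, -0.0, -0.001], 'contact_force': [-0.372, 0.753, 0.44], 'wrist_torque': [0.048, -0.006, 0.018], 'finger_force': 0.0, 'opening': 1.003}
```

View pics/side0.png

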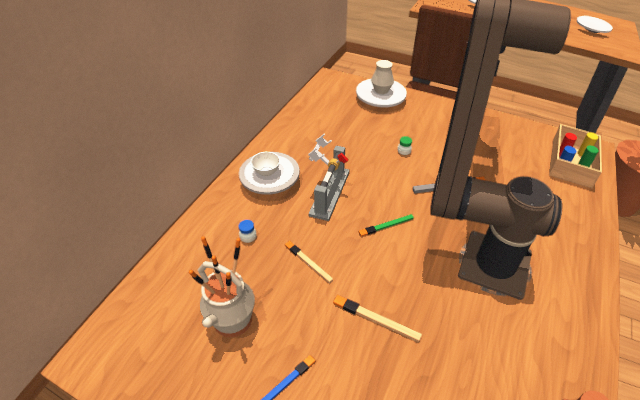

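View pics/top0.png

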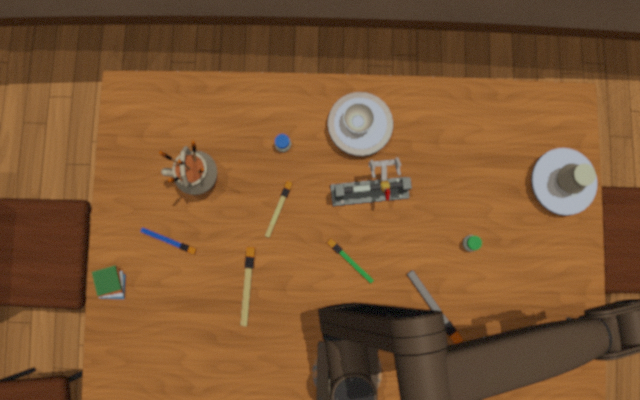

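The scene: the stand is at about top (371,191), with the wing at (387,193). The small pale brush runs from (290,183) to (268,235). Next I need enlarged crops of the stand and the brush.

```bash
python3 - <<'E'
import cv2,numpy as np
t=cv2.imread("pics/top0.png");s=cv2.imread("pics/side0.png")
a=cv2.resize(t[150:215,320:420],None,fx=8,fy=8,interpolation=cv2.INTER_CUBIC)
cv2.imwrite("pics/a.png",a[:,:800])
cv2.imwrite("pics/b.png",cv2.resize(s[125:225,295:365],None,fx=6,fy=6,interpolation=cv2.INTER_CUBIC))
E
cat > h.py <<'E'
from plant import ctrl
import cv2,numpy as np
from scipy.spatial.transform import Rotation as R
def proj(n,P):
    c=ctrl.calibration(n);E=np.array(c["extrinsics"]);K=np.array(c["intrinsics"])
    p=(np.atleast_2d(P)@E[:3,:3].T+E[:3,3]);x=p[:,0]/-p[:,2];y=-p[:,1]/-p[:,2]
    f=1+c["k1"]*(x*x+y*y);return np.c_[K[0,0]*x*f+K[0,2],K[1,1]*y*f+K[1,2]]
def ray(n,uv):
    c=ctrl.calibration(n);E=np.array(c["extrinsics"]);K=np.array(c["intrinsics"])
    d=np.array([(uv[0]-K[0,2])/K[0,0],(uv[1]-K[1,2])/K[1,1]]);x=d.copy()
    for _ in range(20): x=d/(1+c["k1"]*(x@x))
    return -E[:3,:3].T@E[:3,3], E[:3,:3].T@np.array([x[0],-x[1],-1])
def atz(n,uv,z):
    o,d=ray(n,uv);return o+d*(z-o[2])/d[2]
def tri(a,b):
    o1,d1=ray("top",a);o2,d2=ray("side",b)
    k=np.linalg.lstsq(np.c_[d1,-d2],o2-o1,rcond=None)[0]
    p,q=o1+k[0]*d1,o2+k[1]*d2;return (p+q)/2,np.linalg.norm(p-q)
E
```

```text
(no output)
```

View pics/a.png

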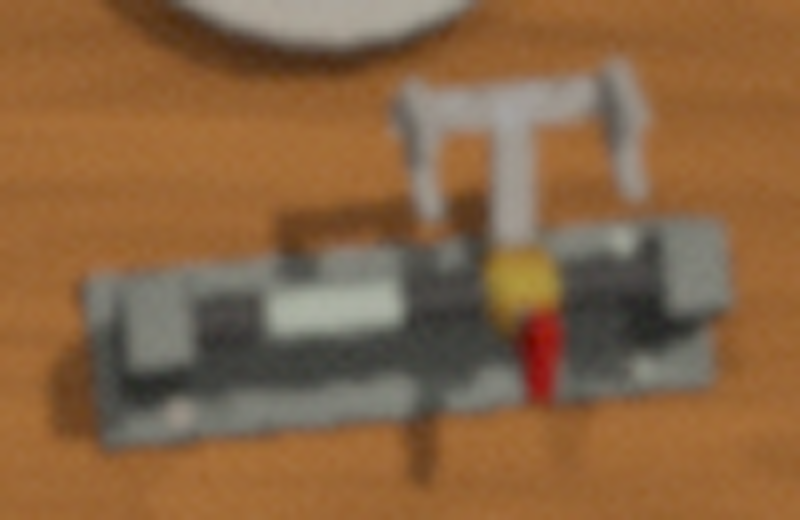

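View pics/b.png

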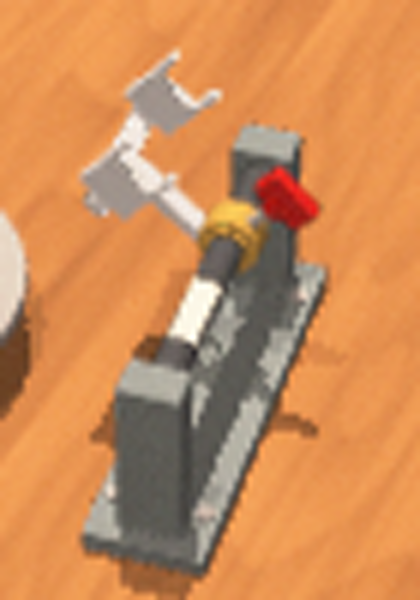

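```bash
cat > m.py <<'E'
from h import *
from scipy.optimize import least_squares
ta=lambda u,v:((u+.5)/8-.5+320,(v+.5)/8-.5+150)
sb=lambda u,v:((u+.5)/6-.5+295,(v+.5)/6-.5+125)
B=lambda sx,sy:(sx*.035,sy*.125,.014)
obs=[("top",ta(105,445),B(-1,1)),("top",ta(88,278),B(1,1)),("top",ta(725,218),B(1,-1)),("top",ta(713,385),B(-1,-1)),
("side",sb(85,540),B(1,1)),("side",sb(198,560),B(-1,1)),("side",sb(327,268),B(-1,-1)),
("top",ta(160,324),(0,'T',.118)),("top",ta(697,265),(0,'-T',.118)),("side",sb(155,381),(0,'T',.118)),("side",sb(267,143),(0,'-T',.118))]
fl=[("top",ta(336,307)),("side",sb(197,308))]
def pt(p,q):
    c,s=np.cos(p[2]),np.sin(p[2]);return [p[0]+c*q[0]-s*q[1],p[1]+s*q[0]+c*q[1],q[2]]
def f(p):
    r=[]
    for n,uv,q in obs:
        q=[p[3] if v=='T' else -p[3] if v=='-T' else v for v in q]; r+=list(proj(n,pt(p,q))[0]-uv)
    for n,uv in fl: r+=list(proj(n,pt(p,(0,p[4],.106)))[0]-uv)
    return r
if __name__=="__main__":
    g=atz("top",ta(400,330),.01);s=least_squares(f,[g[0],g[1],.1,.098,.03]);print(np.round(s.x,4),np.round(s.fun,1))
    p=s.x;np.save("p.npy",p)
    for n in("top","side"):
        o,_=ray(n,(320,200)); print(n,o)
    w,e=tri(ta(541,357),sb(287,200));print("wing",w,e)
    d=w-np.array(pt(p,(0,0,.1)));ex=np.array([np.cos(p[2]),np.sin(p[2]),0]);ey=np.array([-ex[1],ex[0],0])
    print("x,y,z rel axis",d@ex,d@ey,d[2],"ang",np.degrees(np.arctan2(d@ex,d[2])),np.hypot(d@ex,d[2]))
    # collar
    print("collar y",[ (np.array(atz("top",ta(523,290),.11))-pt(p,(0,0,.11)))@ey])
    # brush ends from colour mask top
    im=ctrl.read_camera("top");cv2.imwrite("pics/t1.png",im[:,:,::-1]);sub=im[175:242,255:300].astype(int)
    hsv=cv2.cvtColor(im,cv2.COLOR_RGB2HSV)[175:242,255:300]
    m=((sub[:,:,2]>105)&(sub[:,:,1]>140)).astype(np.uint8);ys,xs=np.nonzero(m);print(len(ys))
    P=np.array([atz("top",(x+255,y+175),.012)[:2] for x,y in zip(xs,ys)]);c=P.mean(0);v=np.linalg.svd(P-c)[2][0];t=(P-c)@v
    print("handle",c,v,t.min(),t.max(),np.degrees(np.arctan2(v[1],v[0])), np.std((P-c)@[-v[1],v[0]])*12**.5)
    # flat tilt: profiles across
    A=lambda y,x,z:np.array(pt(p,(x,y,z)))
    for n in("top","side"):
        g=ctrl.read_camera(n).astype(np.float32).min(2)
        rs=np.arange(-.022,.0221,.0005);out=[]
        o,_=ray(n,(320,200));view=o-A(p[4],0,.1);va=np.arctan2(view@ex,view[2]);print(n,"view angle from z",np.degrees(va))
        for r in rs: # offset perpendicular to view in xz plane, through axis
            Q=[A(p[4]+y,r*np.cos(va),.1-r*np.sin(va)) for y in np.arange(-.016,.0161,.002)]
            uv=proj(n,Q).astype(np.float32);out.append(cv2.remap(g,uv[:,0],uv[:,1],cv2.INTER_LINEAR).mean())
        print(n,np.round(out).astype(int).tolist())
E
python3 m.py
```

```text
[ 0.5754 -0.0646  0.123   0.1026  0.0343] [ 0.1  0.6 -0.   0.1 -3.1 -0.1  1.   0.4 -1.1 -1.5  0.7  0.2  0.1 -0.2
  0.4 -0.1  0.4  0.6 -0.3 -0.4 -0.1 -0.4  0.5  0.3 -0.7  0.5]
top [0.34685396 0.10233072 1.67193517]
side [0.15472511 0.90064648 1.03608337]
wing [ 0.55010429 -0.10378713  0.13528302] 0.0015506197498277323
x,y,z rel axis -0.02992419463497607 -0.03578841962543164 0.03528301677241505 ang -40.301908337206534 0.0462639027440882
collar y [np.float64(-0.035597011533404735)]
71
handle [0.49767203 0.23686236] [-0.93839819  0.34555584] -0.05271807562744384 0.07422929927441649 159.7842700043182 0.007858547060661532
top view angle from z -7.478842065382028
top [65, 64, 63, 63, 63, 63, 63, 63, 63, 63, 63, 63, 63, 63, 64, 64, 65, 66, 67, 69, 71, 73, 76, 80, 83, 88, 93, 98, 104, 110, 116, 121, 127, 132, 137, 141, 146, 150, 153, 155, 158, 159, 161, 162, 163, 163, 164, 164, 163, 163, 163, 163, 162, 161, 160, 159, 157, 155, 153, 150, 147, 144, 140, 137, 133, 129, 126, 123, 120, 117, 115, 113, 112, 110, 109, 108, 108, 107, 107, 106, 105, 105, 104, 102, 101, 99, 97, 95, 92]
side view angle from z -17.72098765849859
side [139, 141, 141, 140, 138, 137, 137, 138, 139, 141, 143, 143, 143, 142, 141, 139, 136, 133, 130, 125, 120, 114, 109, 103, 98, 96, 96, 99, 106, 116, 130, 147, 163, 180, 193, 205, 213, 220, 223, 226, 226, 226, 225, 225, 225, 224, 224, 224, 224, 225, 225, 226, 226, 226, 225, 224, 221, 217, 210, 200, 186, 170, 151, 134, 117, 103, 90, 82, 76, 73, 71, 70, 69, 69, 69, 69, 69, 69, 69, 69, 70, 71, 72, 74, 75, 77, 79, 80, 81]
```

Fit result: the stand yaw is 7°. The wing triangulates to 46.3 mm from the axis, which matches the given 46, leaning −40°. The slide is about −0.070, and the small brush handle is near (0.50, 0.24). I'm moving above the wing now.

send_rows --pt "0.49 -0.407 0.04 10.8 -0.1" --pt "0.491 -0.407 0.04 10.8 -0.1" --pt "0.491 -0.407 0.04 10.8 -0.1" --pt "0.491 -0.407 0.04 10.8 -0.1" --pt "0.491 -0.407 0.04 10.8 -0.1" --pt "0.491 -0.407 0.04 10.8 -0.1" --pt "0.491 -0.407 0.04 10.8 -0.1" --pt "0.491 -0.407 0.04 10.8 -0.1" --pt "0.491 -0.407 0.04 10.8 -0.1" --pt "0.491 -0.407 0.04 10.8 -0.1" --pt "0.491 -0.407 0.04 10.8 -0.1" --pt "0.491 -0.407 0.04 10.8 -0.1"

```text
time: 1.45
eef_pos: [0.5294, -0.1353, 0.2019]
tcp_rot: [0.998, 0.062, 0.0, 0.0]
contact_force: [0.9, -0.6, 1.1]
opening: 0.452
finger_force: 0.0
```

```bash
cat > w.py <<'E'
import sys
from h import *
def to(t,yaw=None):
    s=ctrl.get_state();M=R.from_quat(s["tcp_rot"]).as_matrix();d=M.T@(np.array(t)-s["eef_pos"])
    y=np.degrees(np.arctan2(M[1,0],M[0,0]));p=np.load("p.npy");c,sn=np.cos(p[2]),np.sin(p[2]);e=np.array(s["eef_pos"])-[p[0],p[1],.1]
    print("t",s["time"],"tcp",np.round(s["eef_pos"],4),"stand xyz",np.round([c*e[0]+sn*e[1],-sn*e[0]+c*e[1],e[2]],4),"yaw",round(y,1),"F",np.round(s["contact_force"],1),"T",np.round(s["wrist_torque"],2),"op",round(s["opening"],3),"ff",round(s["finger_force"],1),"q",np.round(s["qpos"],2),"\n shift",np.round(d,4),"turn",None if yaw is None else round(y-yaw,1))
if __name__=="__main__": a=list(map(float,sys.argv[1:]));to(a[:3],a[3] if len(a)>3 else None)
E
python3 w.py .5501 -.1038 .127 7.05
```

```text
t 1.45 tcp [ 0.5294 -0.1353  0.2019] stand xyz [-0.0543 -0.0646  0.1019] yaw 7.1 F [ 0.9 -0.6  1.1] T [-0.04  0.    0.02] op 0.452 ff 0.0 q [-0.44  0.04  1.93 -0.    1.17  1.01] 
 shift [ 0.0244 -0.0288  0.0749] turn 0.0
```

send_rows --pt "0 0 0 0 -0.1" --pt "0 0 0 0 -0.1"

```text
time: 1.65
eef_pos: [0.5289, -0.1361, 0.2015]
tcp_rot: [0.998, 0.063, -0.0, 0.0]
contact_force: [0.3, -0.3, 0.3]
opening: 0.451
finger_force: 0.0
```

```bash
python3 w.py .5501 -.1038 .127 7.05
```

```text
t 1.65 tcp [ 0.5289 -0.1361  0.2015] stand xyz [-0.0549 -0.0652  0.1015] yaw 7.2 F [ 0.3 -0.3  0.3] T [-0.05 -0.01  0.01] op 0.451 ff 0.0 q [-0.44  0.04  1.93 -0.    1.17  1.01] 
 shift [ 0.0251 -0.0294  0.0745] turn 0.2
```

send_rows --pt "0.025 -0.029 0.03 0 -0.1" --pt "0.025 -0.029 0.06 0 -0.1" --pt "0.025 -0.029 0.074 0 -0.1" --pt "0.025 -0.029 0.074 0 -0.1" --pt "0.025 -0.029 0.074 0 -0.1"

```text
time: 2.15
eef_pos: [0.55, -0.1068, 0.1286]
tcp_rot: [0.998, 0.061, 0.0, 0.0]
contact_force: [0.5, 0.2, 0.7]
opening: 0.447
finger_force: 0.0
```

```bash
python3 w.py .5501 -.1038 .127 7.05
python3 - <<'E'
from h import *
t=ctrl.read_camera("top")[150:215,345:420,::-1];s=ctrl.read_camera("side")[125:200,300:375,::-1]
a=cv2.resize(t,(450,390),interpolation=cv2.INTER_CUBIC);b=cv2.resize(s,(350,350),interpolation=cv2.INTER_CUBIC)
o=np.zeros((390,800,3),np.uint8);o[:,:450]=a;o[:350,450:]=b;cv2.imwrite("pics/c.png",o)
E
```

```text
t 2.15 tcp [ 0.55   -0.1068  0.1286] stand xyz [-0.0304 -0.0388  0.0286] yaw 7.0 F [0.5 0.2 0.7] T [ 0.   -0.    0.04] op 0.447 ff 0.0 q [-0.37  0.15  1.95 -0.    1.04  1.08] 
 shift [ 0.0005 -0.003   0.0016] turn -0.1
```

View pics/c.png

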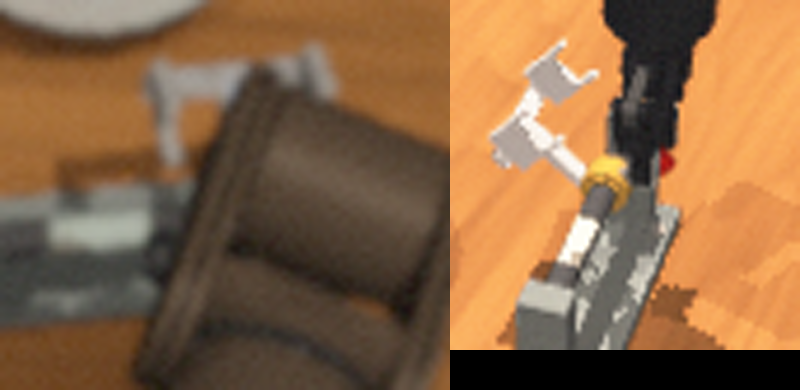

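The side crop shows the near finger covering the wing, with a red edge at crop (668,160), so the wing is between the fingers. Closing.

send_rows --pt "0 -0.003 0.001 0 -1" --pt "0 -0.003 0.001 0 -1" --pt "0 -0.003 0.001 0 -1" --pt "0 -0.003 0.001 0 -1" --pt "0 -0.003 0.001 0 -1" --pt "0 -0.003 0.001 0 -1" --squeeze 30

```text
time: 2.85
eef_pos: [0.5501, -0.1029, 0.1279]
tcp_rot: [0.998, 0.062, 0.001, 0.001]
contact_force: [-1.5, -2.1, 5.9]
opening: 0.127
finger_force: 33.9
```

```bash
python3 w.py .5501 -.1038 .127 7.05
```

```text
t 2.85 tcp [ 0.5501 -0.1029  0.1279] stand xyz [-0.0298 -0.0349  0.0279] yaw 7.1 F [-1.5 -2.1  5.9] T [-0.16  0.31  0.08] op 0.127 ff 33.9 q [-0.37  0.15  1.95 -0.    1.04  1.08] 
 shift [-0.0001  0.0009  0.0009] turn 0.0
```

send_rows --pt "0.0045 0 -0.003 0 -1" --pt "0.009 0 -0.0055 0 -1" --pt "0.014 0 -0.0075 0 -1" --pt "0.019 0 -0.009 0 -1" --pt "0.0245 0 -0.01 0 -1" --pt "0.03 0 -0.01 0 -1" --pt "0.035 0 -0.01 0 -1" --pt "0.0405 0 -0.009 0 -1" --pt "0.0455 0 -0.0075 0 -1" --pt "0.048 0 -0.0065 0 -1" --pt "0.048 0 -0.0065 0 -1"

```text
time: 3.95
eef_pos: [0.5938, -0.0963, 0.1327]
tcp_rot: [0.998, 0.062, -0.006, -0.001]
contact_force: [-9.6, -0.4, 7.5]
opening: 0.122
finger_force: 35.1
```

```bash
python3 w.py .5501 -.1038 .127 7.05
```

```text
t 3.95 tcp [ 0.5938 -0.0963  0.1327] stand xyz [ 0.0144 -0.0338  0.0327] yaw 7.1 F [-9.6 -0.4  7.5] T [-0.19  1.85  0.02] op 0.122 ff 35.1 q [-0.33  0.24  1.84 -0.    1.07  1.12] 
 shift [-0.0442  0.002   0.0062] turn 0.1
```

send_rows --pt "0.004 0 0.0015 0 -1" --pt "0.007 0 0.003 0 -1" --pt "0.007 0 0.003 0 -1"

```text
time: 4.25
eef_pos: [0.6013, -0.0954, 0.1301]
tcp_rot: [0.998, 0.062, -0.005, -0.001]
contact_force: [-8.8, 0.2, 7.5]
opening: 0.121
finger_force: 35.1
```

```bash
python3 w.py .5501 -.1038 .127 7.05
```

```text
t 4.25 tcp [ 0.6013 -0.0954  0.1301] stand xyz [ 0.0219 -0.0338  0.0301] yaw 7.1 F [-8.8  0.2  7.5] T [-0.2   1.68 -0.07] op 0.121 ff 35.1 q [-0.32  0.26  1.82 -0.    1.07  1.12] 
 shift [-0.0518  0.002   0.0036] turn 0.1
```

send_rows --pt "0.002 0 0.0015 0 -1" --pt "0.004 0 0.003 0 -1" --pt "0.004 0 0.003 0 -1"

```text
time: 4.55
eef_pos: [0.6059, -0.0949, 0.1277]
tcp_rot: [0.998, 0.062, -0.004, -0.001]
contact_force: [-9.6, -0.2, 9.5]
opening: 0.119
finger_force: 35.5
```

```bash
python3 w.py .5501 -.1038 .127 7.05
```

```text
t 4.55 tcp [ 0.6059 -0.0949  0.1277] stand xyz [ 0.0266 -0.0338  0.0277] yaw 7.1 F [-9.6 -0.2  9.5] T [-0.06  1.54  0.03] op 0.119 ff 35.5 q [-0.32  0.27  1.81 -0.    1.07  1.13] 
 shift [-0.0565  0.0019  0.0011] turn 0.1
```

send_rows --pt "0.0015 0 0.0012 0 -1" --pt "0.0015 0 0.0012 0 -1" --pt "0.0015 0 0.0012 0 -1"

```text
time: 4.85
eef_pos: [0.6075, -0.0947, 0.1268]
tcp_rot: [0.998, 0.062, -0.004, -0.001]
contact_force: [-8.3, 0.9, 9.6]
opening: 0.122
finger_force: 35.7
```

```bash
python3 w.py .5501 -.1038 .127 7.05
```

```text
t 4.85 tcp [ 0.6075 -0.0947  0.1268] stand xyz [ 0.0282 -0.0338  0.0268] yaw 7.1 F [-8.3  0.9  9.6] T [-0.04  1.6  -0.04] op 0.122 ff 35.7 q [-0.32  0.27  1.81 -0.    1.07  1.13] 
 shift [-0.0581  0.002   0.0002] turn 0.1
```

send_rows --pt "0.0015 0 0.0012 0 -1" --pt "0.0015 0 0.0012 0 -1" --pt "0.0015 0 0.0012 0 -1"

```text
time: 5.15
eef_pos: [0.6091, -0.0945, 0.1258]
tcp_rot: [0.998, 0.062, -0.003, -0.001]
contact_force: [-7.8, -0.1, 9.4]
opening: 0.126
finger_force: 35.9
```

```bash
python3 w.py .5501 -.1038 .127 7.05
python3 - <<'E'
from h import *
s=ctrl.read_camera("side")[125:200,290:365,::-1]
cv2.imwrite("pics/d.png",cv2.resize(s,(600,600),interpolation=cv2.INTER_CUBIC))
E
```

```text
t 5.15 tcp [ 0.6091 -0.0945  0.1258] stand xyz [ 0.0298 -0.0338  0.0258] yaw 7.1 F [-7.8 -0.1  9.4] T [-0.03  1.55 -0.05] op 0.126 ff 35.9 q [-0.32  0.28  1.81 -0.    1.06  1.13] 
 shift [-0.0597  0.0019 -0.0008] turn 0.1
```

View pics/d.png

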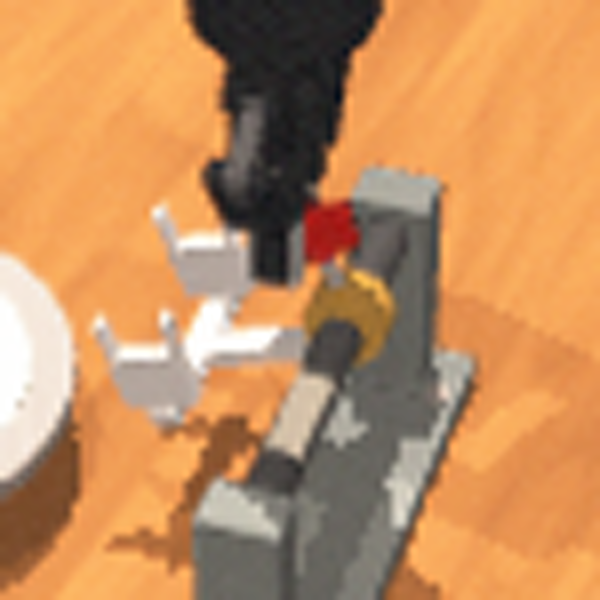

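The pads slid along the wing: the red wing sticks out right of the finger at crop (330,230), and the collar is near upright. I'm letting go, backing off and measuring the wing by colour.

send_rows --pt "0 0 0 0 -0.1" --pt "0 0 0 0 -0.1" --pt "0 0 0 0 -0.1" --pt "0 0 -0.05 0 -0.1" --pt "0 0.05 -0.08 0 -0.1" --pt "0 0.1 -0.08 0 -0.1" --pt "0 0.15 -0.08 0 -0.1" --pt "0 0.2 -0.08 0 -0.1" --pt "0 0.22 -0.08 0 -0.1" --pt "0 0.22 -0.08 0 -0.1"

```text
time: 6.2
eef_pos: [0.6377, -0.3173, 0.2038]
tcp_rot: [0.998, 0.059, -0.0, 0.0]
contact_force: [-0.1, 0.6, -0.6]
opening: 0.451
finger_force: 0.0
```

```bash
cat > wing.py <<'E'
from h import *
p=np.load("p.npy");ex=np.array([np.cos(p[2]),np.sin(p[2]),0]);ey=np.array([-ex[1],ex[0],0])
def red(im,box):
    u0,v0,u1,v1=box;s=im[v0:v1,u0:u1].astype(float)
    w=np.clip((s[:,:,0]-s[:,:,1:].max(2))-70-np.maximum(0,s[:,:,1]-60)*3,0,60)
    ys,xs=np.mgrid[v0:v1,u0:u1];return ((w*xs).sum()/w.sum(),(w*ys).sum()/w.sum()),(w>10).sum()
def wing(t,s):
    a,na=red(t,(345,160,410,212));b,nb=red(s,(300,130,365,200));w,e=tri(a,b);d=w-[p[0],p[1],.1];d=np.array([d@ex,d@ey,d[2]])
    print(np.round(a,1),na,np.round(b,1),nb,"stand",np.round(d,4),"err",round(e,4),"ang",round(np.degrees(np.arctan2(d[0],d[2])),1),"r",round(np.hypot(d[0],d[2]),4))
if __name__=="__main__":
    print("old");wing(cv2.imread("pics/top0.png")[:,:,::-1],cv2.imread("pics/side0.png")[:,:,::-1])
    t,s=ctrl.read_camera("top"),ctrl.read_camera("side");wing(t,s)
    o=np.zeros((420,800,3),np.uint8);o[:,:400]=cv2.resize(t[150:213,345:405,::-1],(400,420),interpolation=cv2.INTER_CUBIC);o[:,400:]=cv2.resize(s[130:193,300:360,::-1],(400,420),interpolation=cv2.INTER_CUBIC)
    cv2.imwrite("pics/w.png",o)
E
python3 w.py .575 -.1 .13 7.05; python3 wing.py
```

```text
t 6.2 tcp [ 0.6377 -0.3173  0.2038] stand xyz [ 0.0308 -0.2584  0.1038] yaw 6.8 F [-0.1  0.6 -0.6] T [ 0.01 -0.01  0.05] op 0.451 ff 0.0 q [-0.6   0.39  1.51 -0.    1.24  0.85] 
 shift [-0.0365 -0.2232  0.0737] turn -0.2
old
[387.3 193.7] 35 [342.2 157.5] 64 stand [-0.0288 -0.0363  0.0362] err 0.0017 ang -38.5 r 0.0463
[385.2 177.8] 29 [329.1 153.3] 59 stand [ 0.017  -0.0347  0.0438] err 0.0048 ang 21.2 r 0.047
```

View pics/w.png

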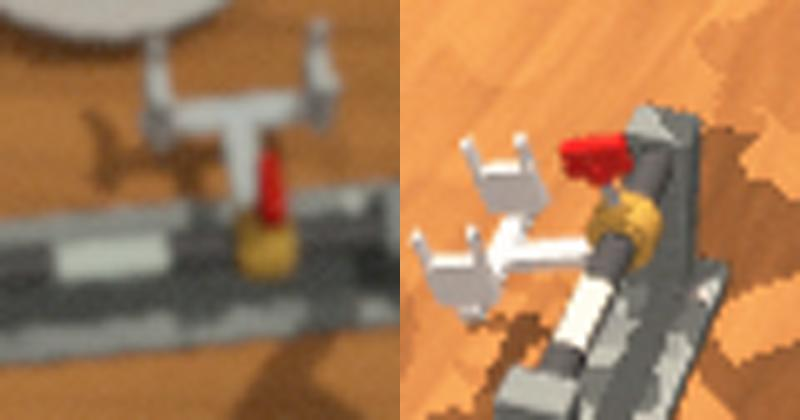

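The wing is past upright at about +21°, centre at stand (0.0165, −0.035, +0.0435). Next I regrip it harder and push gently to the +0.6 stop, to find the flat's true direction.

send_rows --pt "-0.015 -0.05 0 0 -0.1" --pt "-0.015 -0.1 0 0 -0.1" --pt "-0.015 -0.15 0 0 -0.1" --pt "-0.015 -0.2 0 0 -0.1" --pt "-0.015 -0.223 0.02 0 -0.1" --pt "-0.015 -0.223 0.05 0 -0.1" --pt "-0.015 -0.223 0.07 0 -0.1" --pt "-0.015 -0.223 0.07 0 -1" --pt "-0.015 -0.223 0.07 0 -1" --pt "-0.015 -0.223 0.07 0 -1" --pt "-0.015 -0.223 0.07 0 -1" --pt "-0.015 -0.223 0.07 0 -1" --squeeze 100

```text
time: 7.5
eef_pos: [0.5952, -0.0933, 0.1348]
tcp_rot: [0.998, 0.061, -0.001, -0.001]
contact_force: [-2.6, 1.0, -3.9]
opening: 0.109
finger_force: 98.2
```

```bash
python3 w.py .5961 -.0973 .134 7.05
```

```text
t 7.5 tcp [ 0.5952 -0.0933  0.1348] stand xyz [ 0.0162 -0.0309  0.0348] yaw 7.0 F [-2.6  1.  -3.9] T [ 0.27  0.46 -0.01] op 0.109 ff 98.2 q [-0.32  0.24  1.84  0.    1.07  1.12] 
 shift [0.0004 0.0041 0.0008] turn -0.0
```

send_rows --pt "0.003 0 0.001 0 -1" --pt "0.0066 0 0.003 0 -1" --pt "0.0066 0 0.003 0 -1"

```text
time: 7.8
eef_pos: [0.5976, -0.093, 0.1337]
tcp_rot: [0.998, 0.062, -0.009, -0.001]
contact_force: [-18.4, -0.3, 12.2]
opening: 0.107
finger_force: 101.3
```

```bash
python3 w.py .5961 -.0973 .134 7.05
```

```text
t 7.8 tcp [ 0.5976 -0.093   0.1337] stand xyz [ 0.0186 -0.0309  0.0337] yaw 7.2 F [-18.4  -0.3  12.2] T [-0.05  3.78 -0.04] op 0.107 ff 101.3 q [-0.32  0.25  1.83 -0.01  1.08  1.13] 
 shift [-0.0021  0.004  -0.0003] turn 0.1
```

send_rows --pt "0.002 0 0.0012 0 -1" --pt "0.004 0 0.0025 0 -1" --pt "0.004 0 0.0025 0 -1"

```text
time: 8.1
eef_pos: [0.6017, -0.0928, 0.132]
tcp_rot: [0.998, 0.063, -0.008, -0.0]
contact_force: [-19.1, -0.1, 13.2]
opening: 0.108
finger_force: 102.2
```

```bash
python3 w.py .5961 -.0973 .134 7.05
```

```text
t 8.1 tcp [ 0.6017 -0.0928  0.132 ] stand xyz [ 0.0226 -0.0312  0.032 ] yaw 7.2 F [-19.1  -0.1  13.2] T [-0.1   3.96  0.  ] op 0.108 ff 102.2 q [-0.32  0.26  1.82 -0.01  1.08  1.13] 
 shift [-0.0061  0.0037 -0.0019] turn 0.1
```

send_rows --pt "0.002 0 0.0015 0 -1" --pt "0.002 0 0.0015 0 -1"

```text
time: 8.3
eef_pos: [0.6046, -0.0926, 0.1308]
tcp_rot: [0.998, 0.062, -0.007, -0.0]
contact_force: [-17.2, 0.5, 13.2]
opening: 0.111
finger_force: 102.2
```

```bash
python3 w.py .5961 -.0973 .134 7.05
```

```text
t 8.3 tcp [ 0.6046 -0.0926  0.1308] stand xyz [ 0.0255 -0.0313  0.0308] yaw 7.2 F [-17.2   0.5  13.2] T [-0.01  3.51  0.05] op 0.111 ff 102.2 q [-0.32  0.26  1.81 -0.01  1.08  1.13] 
 shift [-0.009   0.0036 -0.0031] turn 0.1
```

send_rows --pt "0.002 0 0.0015 0 -1" --pt "0.004 0 0.003 0 -1" --pt "0.004 0 0.003 0 -1"

```text
time: 8.6
eef_pos: [0.6065, -0.0927, 0.1296]
tcp_rot: [0.998, 0.063, -0.011, -0.0]
contact_force: [-27.3, 0.4, 24.4]
opening: 0.11
finger_force: 104.1
```

```bash
python3 w.py .5961 -.0973 .134 7.05
```

```text
t 8.6 tcp [ 0.6065 -0.0927  0.1296] stand xyz [ 0.0274 -0.0317  0.0296] yaw 7.2 F [-27.3   0.4  24.4] T [-0.23  5.19 -0.05] op 0.11 ff 104.1 q [-0.31  0.27  1.8  -0.01  1.08  1.14] 
 shift [-0.011   0.0033 -0.0042] turn 0.1
```

send_rows --pt "0.0015 0 0.0013 0 -1" --pt "0.003 0 0.0027 0 -1" --pt "0.003 0 0.0027 0 -1"

```text
time: 8.9
eef_pos: [0.6073, -0.0931, 0.1289]
tcp_rot: [0.998, 0.063, -0.014, 0.0]
contact_force: [-37.4, -2.9, 35.9]
opening: 0.108
finger_force: 105.6
```

```bash
python3 w.py .5961 -.0973 .134 7.05
```

```text
t 8.9 tcp [ 0.6073 -0.0931  0.1289] stand xyz [ 0.0282 -0.0322  0.0289] yaw 7.2 F [-37.4  -2.9  35.9] T [-0.38  7.09 -0.09] op 0.108 ff 105.6 q [-0.31  0.28  1.8  -0.01  1.09  1.14] 
 shift [-0.0118  0.0027 -0.0048] turn 0.2
```

The force climbed from 22 to 52 N, so that is the +0.6 stop. Backing off, letting go and measuring the wing there.

send_rows --pt "-0.005 0 -0.004 0 -1" --pt "-0.005 0 -0.004 0 -0.1" --pt "-0.005 0 -0.004 0 -0.1" --pt "-0.005 0 -0.004 0 -0.1" --pt "-0.005 0 -0.05 0 -0.1" --pt "-0.005 0.05 -0.08 0 -0.1" --pt "-0.005 0.1 -0.08 0 -0.1" --pt "-0.005 0.15 -0.08 0 -0.1" --pt "-0.005 0.2 -0.08 0 -0.1" --pt "-0.005 0.22 -0.08 0 -0.1" --pt "-0.005 0.22 -0.08 0 -0.1"

```text
time: 10.0
eef_pos: [0.6377, -0.3146, 0.2019]
tcp_rot: [0.998, 0.059, 0.001, 0.001]
contact_force: [0.1, 0.8, -0.6]
opening: 0.452
finger_force: 0.0
```

```bash
python3 w.py .575 -.1 .13 7.05; python3 wing.py
```

```text
t 10.0 tcp [ 0.6377 -0.3146  0.2019] stand xyz [ 0.0311 -0.2558  0.1019] yaw 6.8 F [ 0.1  0.8 -0.6] T [ 0.02 -0.02 -0.  ] op 0.452 ff 0.0 q [-0.6   0.39  1.51 -0.    1.24  0.85] 
 shift [-0.0368 -0.2207  0.0714] turn -0.2
old
[387.3 193.7] 35 [342.2 157.5] 64 stand [-0.0288 -0.0363  0.0362] err 0.0017 ang -38.5 r 0.0463
[384.5 175.9] 31 [326.7 153.9] 57 stand [ 0.0242 -0.0338  0.0396] err 0.0034 ang 31.4 r 0.0464
```

View pics/w.png

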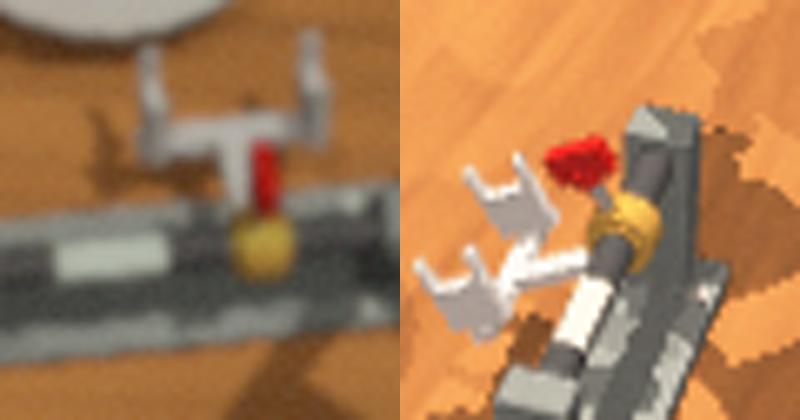

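At the stop the wing reads +31.4°, r 46.4 mm, so the flat's normal reads −3° in the same measure. Next: regrip, swing back 34°, then slide.

send_rows --pt "-0.008 -0.05 0 0 -0.1" --pt "-0.008 -0.1 0 0 -0.1" --pt "-0.008 -0.15 0 0 -0.1" --pt "-0.008 -0.2 0 0 -0.1" --pt "-0.008 -0.223 0.02 0 -0.1" --pt "-0.008 -0.223 0.05 0 -0.1" --pt "-0.008 -0.223 0.071 0 -0.1" --pt "-0.008 -0.223 0.071 0 -1" --pt "-0.008 -0.223 0.071 0 -1" --pt "-0.008 -0.223 0.071 0 -1" --pt "-0.008 -0.223 0.071 0 -1" --pt "-0.008 -0.223 0.071 0 -1" --squeeze 100

```text
time: 11.3
eef_pos: [0.6015, -0.0896, 0.1311]
tcp_rot: [0.998, 0.061, -0.001, -0.001]
contact_force: [-2.1, 0.8, -4.1]
opening: 0.114
finger_force: 98.2
```

```bash
python3 w.py .6035 -.0944 .1306 7.05
```

```text
t 11.3 tcp [ 0.6015 -0.0896  0.1311] stand xyz [ 0.0228 -0.028   0.0311] yaw 7.0 F [-2.1  0.8 -4.1] T [0.13 0.36 0.02] op 0.114 ff 98.2 q [-0.31  0.25  1.83  0.    1.06  1.13] 
 shift [0.0014 0.005  0.0005] turn -0.0
```

send_rows --pt "-0.006 0 -0.0027 0 -1" --pt "-0.011 0 -0.0044 0 -1" --pt "-0.017 0 -0.0053 0 -1" --pt "-0.023 0 -0.0058 0 -1" --pt "-0.028 0 -0.0055 0 -1" --pt "-0.0295 0 -0.0053 0 -1" --pt "-0.0295 0 -0.0053 0 -1"

```text
time: 12.0
eef_pos: [0.5812, -0.0924, 0.1379]
tcp_rot: [0.998, 0.06, 0.014, 0.0]
contact_force: [22.9, 6.3, -19.3]
opening: 0.102
finger_force: 97.3
```

```bash
python3 w.py .6035 -.0944 .1306 7.05
```

```text
t 12.0 tcp [ 0.5812 -0.0924  0.1379] stand xyz [ 0.0024 -0.0283  0.0379] yaw 6.9 F [ 22.9   6.3 -19.3] T [ 0.96 -4.44  0.03] op 0.102 ff 97.3 q [-0.33  0.19  1.89  0.01  1.04  1.11] 
 shift [0.0217 0.0047 0.0079] turn -0.2
```

send_rows --pt "0 -0.015 0 0 -1" --pt "0 -0.03 0 0 -1" --pt "0 -0.045 0 0 -1" --pt "0 -0.06 0 0 -1" --pt "0 -0.062 0 0 -1" --pt "0 -0.062 0 0 -1" --pt "0 -0.062 0 0 -1"

```text
time: 12.7
eef_pos: [0.5736, -0.0315, 0.1379]
tcp_rot: [0.998, 0.06, 0.014, 0.0]
contact_force: [22.1, 2.2, -20.2]
opening: 0.111
finger_force: 97.8
```

```bash
python3 w.py .6035 -.0944 .1306 7.05
```

```text
t 12.7 tcp [ 0.5736 -0.0315  0.1379] stand xyz [0.0022 0.033  0.0379] yaw 6.9 F [ 22.1   2.2 -20.2] T [ 0.62 -4.34  0.03] op 0.111 ff 97.8 q [-0.23  0.16  1.92  0.01  1.03  1.21] 
 shift [0.0219 0.066  0.0081] turn -0.2
```

send_rows --pt "-0.004 0 0 0 -1" --pt "-0.007 0 0.001 0 -1" --pt "-0.007 0 0.001 0 -1"

```text
time: 13.0
eef_pos: [0.5683, -0.0323, 0.1383]
tcp_rot: [0.998, 0.06, 0.017, 0.0]
contact_force: [25.8, 4.5, -18.7]
opening: 0.112
finger_force: 97.3
```

```bash
python3 w.py .6035 -.0944 .1306 7.05
```

```text
t 13.0 tcp [ 0.5683 -0.0323  0.1383] stand xyz [-0.0031  0.033   0.0383] yaw 6.9 F [ 25.8   4.5 -18.7] T [ 0.87 -4.74  0.01] op 0.112 ff 97.3 q [-0.24  0.14  1.94  0.01  1.03  1.21] 
 shift [0.0273 0.0659 0.0088] turn -0.2
```

send_rows --pt "0.004 0 0 0 -1" --pt "0.004 0 0 0 -0.1" --pt "0.004 0 0 0 -0.1" --pt "0.004 0 0 0 -0.1" --pt "0.004 0 -0.05 0 -0.1" --pt "0.004 0.05 -0.08 0 -0.1" --pt "0.004 0.1 -0.08 0 -0.1" --pt "0.004 0.15 -0.08 0 -0.1" --pt "0.004 0.2 -0.08 0 -0.1" --pt "0.004 0.25 -0.08 0 -0.1" --pt "0.004 0.27 -0.08 0 -0.1" --pt "0.004 0.27 -0.08 0 -0.1"

```text
time: 14.2
eef_pos: [0.5949, -0.3046, 0.2159]
tcp_rot: [0.998, 0.059, 0.0, 0.001]
contact_force: [-1.1, -0.0, 1.3]
opening: 0.452
finger_force: 0.0
```

```bash
python3 w.py .575 -.1 .13 7.05; python3 wing.py
```

```text
t 14.2 tcp [ 0.5949 -0.3046  0.2159] stand xyz [-0.0101 -0.2405  0.1159] yaw 6.8 F [-1.1 -0.   1.3] T [ 0.03 -0.01  0.02] op 0.452 ff 0.0 q [-0.62  0.29  1.62 -0.    1.23  0.83] 
 shift [ 0.0044 -0.2056  0.0856] turn -0.3
old
[387.3 193.7] 35 [342.2 157.5] 64 stand [-0.0288 -0.0363  0.0362] err 0.0017 ang -38.5 r 0.0463
[363.4 184.6] 26 [326.1 166.2] 67 stand [0.0041 0.0332 0.0475] err 0.0021 ang 5.0 r 0.0476
```

View pics/w.png

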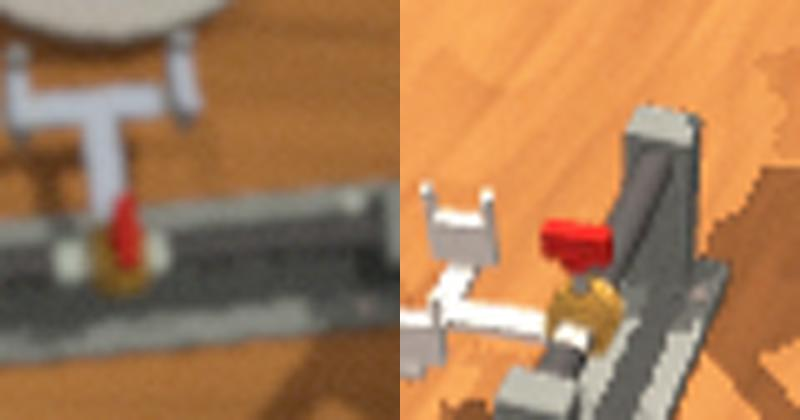

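The collar sits on the flat, with white showing on both sides (crop ~(72,255) and (160,255)). The wing reads +5°, target −3°. I regrip for a small swing back.

send_rows --pt "0.013 -0.05 0 0 -0.1" --pt "0.013 -0.1 0 0 -0.1" --pt "0.013 -0.15 0 0 -0.1" --pt "0.013 -0.2 0 0 -0.1" --pt "0.013 -0.25 0 0 -0.1" --pt "0.013 -0.27 0.03 0 -0.1" --pt "0.013 -0.27 0.06 0 -0.1" --pt "0.013 -0.27 0.079 0 -0.1" --pt "0.013 -0.27 0.079 0 -0.1"

```text
time: 15.2
eef_pos: [0.5719, -0.0282, 0.1333]
tcp_rot: [0.998, 0.063, -0.003, -0.001]
contact_force: [0.2, -0.1, -0.7]
opening: 0.45
finger_force: 0.0
```

```bash
python3 w.py .5753 -.0314 .137 7.05
```

```text
t 15.2 tcp [ 0.5719 -0.0282  0.1333] stand xyz [0.001  0.0366 0.0333] yaw 7.2 F [ 0.2 -0.1 -0.7] T [ 0.    0.04 -0.02] op 0.45 ff 0.0 q [-0.23  0.18  1.91  0.    1.06  1.22] 
 shift [ 0.0029  0.0036 -0.0038] turn 0.2
```

send_rows --pt "0.003 0.0015 -0.003 0 -0.1" --pt "0.003 0.0015 -0.003 0 -1" --pt "0.003 0.0015 -0.003 0 -1" --pt "0.003 0.0015 -0.003 0 -1" --pt "0.003 0.0015 -0.003 0 -1" --pt "0.003 0.0015 -0.003 0 -1" --squeeze 100

```text
time: 15.8
eef_pos: [0.5796, -0.032, 0.142]
tcp_rot: [0.998, 0.061, 0.002, 0.0]
contact_force: [-1.4, 1.7, 5.7]
opening: 0.106
finger_force: 98.2
```

```bash
python3 w.py .5753 -.0314 .137 7.05
```

```text
t 15.8 tcp [ 0.5796 -0.032   0.142 ] stand xyz [0.0081 0.0318 0.042 ] yaw 7.0 F [-1.4  1.7  5.7] T [0.33 0.05 0.04] op 0.106 ff 98.2 q [-0.23  0.18  1.89  0.    1.07  1.22] 
 shift [-0.0042 -0.0011  0.005 ] turn -0.0
```

send_rows --pt "-0.004 0 0 0 -1" --pt "-0.008 0 0 0 -1" --pt "-0.01 0 0.0005 0 -1" --pt "-0.01 0 0.0005 0 -1"

```text
time: 16.2
eef_pos: [0.5769, -0.0325, 0.1426]
tcp_rot: [0.998, 0.06, 0.014, 0.0]
contact_force: [19.5, 4.7, -7.1]
opening: 0.106
finger_force: 97.7
```

```bash
python3 w.py .5753 -.0314 .137 7.05
```

```text
t 16.2 tcp [ 0.5769 -0.0325  0.1426] stand xyz [0.0054 0.0316 0.0426] yaw 6.9 F [19.5  4.7 -7.1] T [ 1.01 -3.79  0.07] op 0.106 ff 97.7 q [-0.24  0.16  1.91  0.01  1.04  1.21] 
 shift [-0.0016 -0.0013  0.0055] turn -0.2
```

send_rows --pt "-0.003 -0.003 0 0 -1" --pt "-0.006 -0.003 0 0 -1" --pt "-0.006 -0.003 0 0 -1"

```text
time: 16.5
eef_pos: [0.5723, -0.0317, 0.1429]
tcp_rot: [0.998, 0.06, 0.016, 0.002]
contact_force: [23.1, 2.6, -8.7]
opening: 0.099
finger_force: 98.2
```

```bash
python3 w.py .5753 -.0314 .137 7.05
```

```text
t 16.5 tcp [ 0.5723 -0.0317  0.1429] stand xyz [0.001  0.0331 0.0429] yaw 6.9 F [23.1  2.6 -8.7] T [ 0.44 -4.55  0.08] op 0.099 ff 98.2 q [-0.23  0.15  1.93  0.01  1.03  1.21] 
 shift [0.0028 0.0001 0.006 ] turn -0.1
```

send_rows --pt "0.005 0 0 0 -1" --pt "0.005 0 0 0 -0.1" --pt "0.005 0 0 0 -0.1" --pt "0.005 0 0 0 -0.1" --pt "0.005 0 -0.05 0 -0.1" --pt "0.005 0.05 -0.07 0 -0.1" --pt "0.005 0.1 -0.07 0 -0.1" --pt "0.005 0.15 -0.07 0 -0.1" --pt "0.005 0.2 -0.07 0 -0.1" --pt "0.005 0.25 -0.07 0 -0.1" --pt "0.005 0.27 -0.07 0 -0.1" --pt "0.005 0.27 -0.07 0 -0.1"

```text
time: 17.7
eef_pos: [0.5991, -0.3016, 0.208]
tcp_rot: [0.998, 0.059, -0.001, -0.0]
contact_force: [-0.0, 0.6, -0.7]
opening: 0.449
finger_force: 0.0
```

```bash
python3 w.py .575 -.1 .13 7.05; python3 wing.py
```

```text
t 17.7 tcp [ 0.5991 -0.3016  0.208 ] stand xyz [-0.0056 -0.2381  0.108 ] yaw 6.8 F [-0.   0.6 -0.7] T [-0.02 -0.    0.02] op 0.449 ff 0.0 q [-0.62  0.3   1.61 -0.    1.23  0.83] 
 shift [ 1.00e-04 -2.03e-01  7.81e-02] turn -0.2
old
[387.3 193.7] 35 [342.2 157.5] 64 stand [-0.0288 -0.0363  0.0362] err 0.0017 ang -38.5 r 0.0463
[363.6 186.5] 30 [327.5 166.4] 67 stand [-0.0012  0.0334  0.048 ] err 0.0007 ang -1.4 r 0.048
```

The wing now reads −1.4° (target −2.7°) at stand y 0.0334, against the flat centre at 0.0343. That is good enough. Going in to tighten: I close loosely (about 14 mm gap) so the turn acts as a wrench and does not drag the collar.

send_rows --pt "0.003 -0.05 0 0 -0.1" --pt "0.003 -0.1 0 0 -0.1" --pt "0.003 -0.15 0 0 -0.1" --pt "0.003 -0.2 0 0 -0.1" --pt "0.003 -0.25 0 0 -0.1" --pt "0.003 -0.271 0.03 0 -0.1" --pt "0.003 -0.271 0.06 0 -0.1" --pt "0.003 -0.271 0.071 0 -0.1" --pt "0.003 -0.271 0.071 0 -0.1" --pt "0.003 -0.271 0.071 0 -0.1" --squeeze 20

```text
time: 18.8
eef_pos: [0.5702, -0.0289, 0.139]
tcp_rot: [0.998, 0.062, 0.001, 0.0]
contact_force: [0.7, 0.8, -0.3]
opening: 0.454
finger_force: 0.0
```

```bash
python3 w.py .5701 -.0315 .137 7.05
```

```text
t 18.8 tcp [ 0.5702 -0.0289  0.139 ] stand xyz [-0.0008  0.036   0.039 ] yaw 7.1 F [ 0.7  0.8 -0.3] T [ 0.01  0.03 -0.06] op 0.454 ff 0.0 q [-0.23  0.16  1.92  0.    1.06  1.22] 
 shift [-0.0004  0.0025  0.002 ] turn 0.0
```

send_rows --pt "-0.0005 0.0015 0.001 0 -0.66" --pt "-0.0005 0.0015 0.001 0 -0.66" --pt "-0.0005 0.0015 0.001 0 -0.66" --pt "-0.0005 0.0015 0.001 0 -0.66"

```text
time: 19.2
eef_pos: [0.5697, -0.0308, 0.1375]
tcp_rot: [0.998, 0.061, 0.0, 0.0]
contact_force: [-0.3, -0.2, 1.3]
opening: 0.172
finger_force: 0.0
```

```bash
python3 w.py .5701 -.0315 .137 7.05
```

```text
t 19.2 tcp [ 0.5697 -0.0308  0.1375] stand xyz [-0.0015  0.0342  0.0375] yaw 7.0 F [-0.3 -0.2  1.3] T [-0.02  0.    0.02] op 0.172 ff 0.0 q [-0.23  0.16  1.92  0.    1.06  1.22] 
 shift [0.0003 0.0007 0.0005] turn -0.0
```

send_rows --pt "0 0 0 8 -0.66" --pt "0 0 0 16 -0.66" --pt "0 0 0 24 -0.66" --pt "0 0 0 32 -0.66" --pt "0 0 0 40 -0.66" --pt "0 0 0 40 -0.66"

```text
time: 19.8
eef_pos: [0.5699, -0.0311, 0.1374]
tcp_rot: [0.959, -0.283, 0.001, 0.0]
contact_force: [0.4, -1.5, 0.2]
opening: 0.17
finger_force: 0.5
```

```bash
python3 w.py .5701 -.0315 .137 7.05
```

```text
t 19.8 tcp [ 0.5699 -0.0311  0.1374] stand xyz [-0.0014  0.034   0.0374] yaw -32.9 F [ 0.4 -1.5  0.2] T [-0.21 -0.04  0.01] op 0.17 ff 0.5 q [-0.23  0.16  1.92 -0.    1.06  1.91] 
 shift [0.0004 0.0002 0.0004] turn -40.0
```

send_rows --pt "0 0 0 8 -0.66" --pt "0 0 0 16 -0.66" --pt "0 0 0 24 -0.66" --pt "0 0 0 32 -0.66" --pt "0 0 0 40 -0.66" --pt "0 0 0 46 -0.66" --pt "0 0 0 48 -0.66" --pt "0 0 0 48 -0.66"

```text
time: 20.6
eef_pos: [0.5703, -0.0304, 0.1374]
tcp_rot: [0.762, -0.648, 0.001, -0.001]
contact_force: [2.9, -0.3, -0.2]
opening: 0.169
finger_force: 1.7
```

```bash
python3 w.py .5701 -.0315 .137 7.05
```

```text
t 20.6 tcp [ 0.5703 -0.0304  0.1374] stand xyz [-0.0008  0.0346  0.0374] yaw -80.8 F [ 2.9 -0.3 -0.2] T [-0.01 -0.5   0.03] op 0.169 ff 1.7 q [-0.23  0.16  1.92  0.    1.06  2.75] 
 shift [0.0011 0.0004 0.0004] turn -87.8
```

send_rows --pt "0 0 0 0 -0.8" --pt "0 0 0 0 -0.8" --pt "0 0 0 0 -1" --pt "0 0 0 0 -1" --pt "0 0 0 0 -1" --squeeze 25

```text
time: 21.1
eef_pos: [0.5705, -0.0305, 0.1375]
tcp_rot: [0.761, -0.648, 0.001, -0.001]
contact_force: [5.8, -0.2, -1.3]
opening: 0.144
finger_force: 24.8
```

```bash
python3 w.py .5701 -.0315 .137 7.05
```

```text
t 21.1 tcp [ 0.5705 -0.0305  0.1375] stand xyz [-0.0007  0.0344  0.0375] yaw -80.8 F [ 5.8 -0.2 -1.3] T [ 0.06 -0.92  0.4 ] op 0.144 ff 24.8 q [-0.23  0.16  1.92  0.    1.06  2.75] 
 shift [0.0009 0.0005 0.0005] turn -87.9
```

The screw turned to its stop: reaction moment 0.4 N m at 87.8° of tool turn, with a 12 mm gap that shows the wing lagging. Letting go, then heading to the brush.

send_rows --pt "0 0 0 0 -0.2" --pt "0 0 0 0 -0.2" --pt "0 0 -0.03 0 -0.2" --pt "0 0 -0.07 0 -0.2" --pt "-0.05 0.005 -0.08 -8 -0.2" --pt "-0.1 0.01 -0.08 -16 -0.2" --pt "-0.15 0.015 -0.08 -24 -0.2" --pt "-0.2 0.02 -0.08 -32 -0.2" --pt "-0.25 0.026 -0.08 -40 -0.2" --pt "-0.274 0.026 -0.08 -48 -0.2" --pt "-0.274 0.026 -0.08 -56 -0.2" --pt "-0.274 0.026 -0.08 -60 -0.2"

```text
time: 22.3
eef_pos: [0.4991, 0.237, 0.2164]
tcp_rot: [0.984, -0.178, -0.001, 0.001]
contact_force: [-0.1, -0.0, 0.0]
opening: 0.4
finger_force: 0.0
```

```bash
cat > br.py <<'E'
from h import *
im=cv2.imread("pics/top0.png")[:,:,::-1].astype(int)
ys,xs=np.mgrid[176:242,258:298];s=im[176:242,258:298]
h=(s[:,:,2]>90)&(s[:,:,1]>130);k=(s.max(2)<75)
g=lambda m:np.array([atz("top",(x,y),.008)[:2] for x,y in zip(xs[m],ys[m])])
H,F=g(h),g(k);c=H.mean(0);v=np.linalg.svd(H-c)[2][0]
if (F.mean(0)-c)@v<0:v=-v
n=np.array([-v[1],v[0]])
for nm,P in(("handle",H),("ferrule",F)): t=(P-c)@v;print(nm,len(P),"t",np.round(np.percentile(t,[0,5,50,95,100]),4),"n",np.round(np.percentile((P-c)@n,[0,50,100]),4))
print("c",c,"v",v,np.degrees(np.arctan2(v[1],v[0])))
print("bristle tip",atz("top",(291,182),.008),"end",atz("top",(267.5,235.5),.008))
E
python3 br.py; python3 w.py .5 .236 .2 -20; python3 wing.py
```

```text
handle 169 t [-0.0678 -0.0611  0.0006  0.0589  0.0666] n [-0.007 -0.     0.007]
ferrule 33 t [0.0732 0.0742 0.0834 0.0921 0.0931] n [-0.0088 -0.0009  0.0076]
c [0.48918378 0.24070443] v [ 0.93597859 -0.35205694] -20.613178399080752
bristle tip [0.60065244 0.19179628 0.008     ] end [0.42578887 0.26232177 0.008     ]
t 22.3 tcp [0.4991 0.237  0.2164] stand xyz [-0.0387  0.3086  0.1164] yaw -20.5 F [-0.1 -0.   0. ] T [-0.02 -0.03  0.05] op 0.4 ff 0.0 q [ 0.26  0.04  1.9  -0.    1.21  2.19] 
 shift [0.0012 0.0006 0.0164] turn -0.5
old
[387.3 193.7] 35 [342.2 157.5] 64 stand [-0.0288 -0.0363  0.0362] err 0.0017 ang -38.5 r 0.0463
[363.4 186.2] 29 [327.3 168.9] 19 stand [0.0006 0.0324 0.0364] err 0.0026 ang 0.9 r 0.0364
```

The handle measures 137 mm between pixel centres (given 140), centre (0.489, 0.2407), bristles towards −20.6°. Descending.

send_rows --pt "-0.011 0 0.05 0 -0.2" --pt "-0.011 0 0.1 0 -0.2" --pt "-0.011 0 0.14 0 -0.2" --pt "-0.011 0 0.17 0 -0.2" --pt "-0.011 0 0.18 0 -0.2" --pt "-0.011 0 0.18 0 -0.2"

```text
time: 23.0
eef_pos: [0.489, 0.2393, 0.0355]
tcp_rot: [0.983, -0.182, -0.002, 0.001]
contact_force: [-0.1, -0.2, -0.5]
opening: 0.399
finger_force: 0.0
```

```bash
python3 w.py .489 .2407 .0115 -20.6
```

```text
t 23.0 tcp [0.489  0.2393 0.0355] stand xyz [-0.0484  0.3122 -0.0645] yaw -21.0 F [-0.1 -0.2 -0.5] T [-0.02 -0.01 -0.04] op 0.399 ff 0.0 q [ 0.27  0.27  2.02 -0.    0.86  2.21] 
 shift [-0.0005 -0.0013  0.024 ] turn -0.4
```

send_rows --pt "0 -0.001 0.015 0 -0.2" --pt "0 -0.001 0.0235 0 -0.2" --pt "0 -0.001 0.0235 0 -0.2" --pt "0 -0.001 0.0235 0 -1" --pt "0 -0.001 0.0235 0 -1" --pt "0 -0.001 0.0235 0 -1" --pt "0 -0.001 0.0235 0 -1" --pt "0 -0.001 0.0235 0 -1" --squeeze 40

```text
time: 23.8
eef_pos: [0.4912, 0.2411, 0.0142]
tcp_rot: [0.983, -0.182, 0.001, -0.0]
contact_force: [0.4, 0.6, 2.7]
opening: 0.167
finger_force: 41.5
```

```bash
python3 w.py .489 .2407 .0115 -20.6
```

```text
t 23.8 tcp [0.4912 0.2411 0.0142] stand xyz [-0.046   0.3137 -0.0858] yaw -20.9 F [0.4 0.6 2.7] T [ 0.07  0.09 -0.04] op 0.167 ff 41.5 q [0.27 0.31 2.02 0.   0.82 2.21] 
 shift [-0.002   0.0012  0.0027] turn -0.3
```

Gripped a bit high (TCP 14 mm). Reopening, lowering 3 mm and regripping, then lifting.

send_rows --pt "0 0 0 0 -0.5" --pt "0 0 0 0 -0.5" --pt "-0.002 0 0.003 0 -0.5" --pt "-0.002 0 0.003 0 -0.5" --pt "-0.002 0 0.003 0 -1" --pt "-0.002 0 0.003 0 -1" --pt "-0.002 0 0.003 0 -1" --pt "-0.002 0 0.003 0 -1" --squeeze 60

```text
time: 24.6
eef_pos: [0.4888, 0.2416, 0.0104]
tcp_rot: [0.983, -0.182, -0.0, 0.0]
contact_force: [-0.3, 0.6, -0.5]
opening: 0.164
finger_force: 60.9
```

```bash
python3 w.py .489 .2407 .0115 -20.6
```

```text
t 24.6 tcp [0.4888 0.2416 0.0104] stand xyz [-0.0484  0.3145 -0.0896] yaw -20.9 F [-0.3  0.6 -0.5] T [-0.07  0.04 -0.01] op 0.164 ff 60.9 q [ 0.27  0.31  2.02 -0.    0.81  2.21] 
 shift [ 0.0005  0.0007 -0.0011] turn -0.3
```

send_rows --pt "0 0 -0.03 0 -1" --pt "0 0 -0.08 0 -1" --pt "0 0 -0.13 0 -1" --pt "0 0 -0.18 0 -1" --pt "0.04 0.032 -0.19 0 -1" --pt "0.08 0.063 -0.19 0 -1" --pt "0.12 0.095 -0.19 -8 -1" --pt "0.16 0.127 -0.19 -16 -1" --pt "0.2 0.158 -0.19 -24 -1" --pt "0.24 0.19 -0.19 -32 -1" --pt "0.24 0.19 -0.19 -40 -1" --pt "0.24 0.19 -0.19 -48 -1"

```text
time: 25.8
eef_pos: [0.6458, -0.0242, 0.1999]
tcp_rot: [0.972, 0.235, -0.0, -0.0]
contact_force: [1.2, 0.3, -0.3]
opening: 0.167
finger_force: 61.0
```

```bash
python3 w.py .6456 -.0217 .2 97
python3 - <<'E'
from h import *
p=np.load("p.npy");c,s=np.cos(p[2]),np.sin(p[2])
for z in(.112,.12):
    w=atz("top",(360.1,163.3),z);e=w-[p[0],p[1],0];print(z,w,"stand",c*e[0]+s*e[1],-s*e[0]+c*e[1])
E
```

```text
t 25.8 tcp [ 0.6458 -0.0242  0.1999] stand xyz [0.0748 0.0315 0.0999] yaw 27.2 F [ 1.2  0.3 -0.3] T [-0.01  0.01  0.03] op 0.167 ff 61.0 q [-0.19  0.26  1.69 -0.    1.2   0.9 ] 
 shift [ 0.001  -0.0023 -0.0001] turn -69.8
0.112 [ 0.64727683 -0.02315264  0.112     ] stand 0.0764047865084683 0.032318625189185816
0.12 [ 0.64573613 -0.02250911  0.12      ] stand 0.07495465717781882 0.03314626979192782
```

The fork midpoint from the image agrees with the model: stand (0.075, 0.033). Finishing the turn.

send_rows --pt "0 0 0 -8 -1" --pt "0 0 0 -16 -1" --pt "0 0 0 -24 -1" --pt "0 0 0 -32 -1" --pt "0 0 0 -40 -1" --pt "0 0 0 -48 -1" --pt "0 0 0 -56 -1" --pt "0 0 0 -64 -1" --pt "0 0 0 -70 -1" --pt "0 0 0 -70 -1"

```text
time: 26.8
eef_pos: [0.6449, -0.0216, 0.2001]
tcp_rot: [0.662, 0.749, -0.0, -0.0]
contact_force: [0.1, -0.3, -0.9]
opening: 0.166
finger_force: 61.0
```

```bash
python3 w.py .6456 -.0217 .145 97.05
python3 - <<'E'
from h import *
t=ctrl.read_camera("top");s=ctrl.read_camera("side")
o=np.zeros((440,800,3),np.uint8);o[:,:400]=cv2.resize(t[140:217,325:395,::-1],(400,440),interpolation=cv2.INTER_CUBIC);o[:,400:]=cv2.resize(s[120:208,275:355,::-1],(400,440),interpolation=cv2.INTER_CUBIC)
cv2.imwrite("pics/z.png",o)
E
```

```text
t 26.8 tcp [ 0.6449 -0.0216  0.2001] stand xyz [0.0742 0.0342 0.1001] yaw 97.1 F [ 0.1 -0.3 -0.9] T [0.03 0.05 0.02] op 0.166 ff 61.0 q [-0.19  0.25  1.69 -0.    1.2  -0.31] 
 shift [-0.0002  0.0007  0.0551] turn 0.0
```

send_rows --pt "0 0.001 0.03 0 -1" --pt "0 0.001 0.05 0 -1" --pt "0 0.001 0.064 0 -1" --pt "0 0.001 0.064 0 -1" --pt "0 0.001 0.064 0 -1"

```text
time: 27.4
eef_pos: [0.6463, -0.0215, 0.1368]
tcp_rot: [0.662, 0.749, 0.0, 0.0]
contact_force: [-0.7, 0.4, -0.6]
opening: 0.165
finger_force: 61.0
```

```bash
python3 w.py .6456 -.0217 .145 97.05
```

```text
t 27.4 tcp [ 0.6463 -0.0215  0.1368] stand xyz [0.0757 0.034  0.0368] yaw 97.0 F [-0.7  0.4 -0.6] T [-0.01 -0.   -0.02] op 0.165 ff 61.0 q [-0.19  0.32  1.73  0.    1.09 -0.31] 
 shift [-0.0001 -0.0008 -0.0082] turn -0.0
```

send_rows --pt "0 0 0.002 0 -1" --pt "0 0 0.005 0 -1" --pt "0 0 0.005 0 -1"

```text
time: 27.7
eef_pos: [0.6462, -0.0215, 0.1319]
tcp_rot: [0.662, 0.749, 0.0, 0.0]
contact_force: [0.1, 0.5, 0.0]
opening: 0.164
finger_force: 61.0
```

```bash
python3 w.py .6456 -.0217 .145 97.05
```

```text
t 27.7 tcp [ 0.6462 -0.0215  0.1319] stand xyz [0.0756 0.0341 0.0319] yaw 97.1 F [0.1 0.5 0. ] T [-0.03 -0.05  0.04] op 0.164 ff 61.0 q [-0.19  0.33  1.73 -0.    1.08 -0.31] 
 shift [-0.0001 -0.0006 -0.0132] turn 0.0
```

send_rows --pt "0 0 0.0025 0 -1" --pt "0 0 0.0025 0 -1"

```text
time: 27.9
eef_pos: [0.6463, -0.0215, 0.1292]
tcp_rot: [0.662, 0.749, 0.0, 0.0]
contact_force: [0.2, 0.4, 0.3]
opening: 0.164
finger_force: 61.1
```

```bash
python3 w.py .6456 -.0217 .145 97.05
```

```text
t 27.9 tcp [ 0.6463 -0.0215  0.1292] stand xyz [0.0756 0.034  0.0292] yaw 97.1 F [0.2 0.4 0.3] T [ 0.04 -0.02  0.03] op 0.164 ff 61.1 q [-0.19  0.33  1.73 -0.    1.08 -0.31] 
 shift [-0.0001 -0.0007 -0.0158] turn 0.0
```

send_rows --pt "0 0 0.001 0 -1" --pt "0 0 0.001 0 -1"

```text
time: 28.1
eef_pos: [0.6464, -0.0215, 0.1286]
tcp_rot: [0.662, 0.749, 0.0, 0.0]
contact_force: [0.1, 0.3, 2.2]
opening: 0.165
finger_force: 61.3
```

```bash
python3 w.py .6456 -.0217 .145 97.05
```

```text
t 28.1 tcp [ 0.6464 -0.0215  0.1286] stand xyz [0.0757 0.034  0.0286] yaw 97.1 F [0.1 0.3 2.2] T [-0.04  0.03  0.01] op 0.165 ff 61.3 q [-0.19  0.33  1.73  0.    1.08 -0.31] 
 shift [-0.0001 -0.0008 -0.0164] turn 0.0
```

Touchdown at 2 N with the handle's underside at 118.2 mm, which is the slot floor height for an upright collar. Releasing and withdrawing.

send_rows --pt "0 0 0 0 -0.4" --pt "0 0 0 0 -0.4" --pt "0 0 0 0 -0.4" --pt "0 0 -0.01 0 -0.4" --pt "0 0 -0.03 0 -0.4" --pt "0 0 -0.07 0 -0.4" --pt "0 0 -0.11 0 -0.4" --pt "0.05 0 -0.11 0 -0.4" --pt "-0.1 0 -0.11 0 -0.4"

```text
time: 29.0
eef_pos: [0.6467, -0.005, 0.2419]
tcp_rot: [0.654, 0.756, 0.004, 0.0]
contact_force: [0.6, -0.6, -1.1]
opening: 0.304
finger_force: 0.0
```

send_rows --pt "-0.05 0 0 0 -0.4" --pt "-0.1 0 0 0 -0.4" --pt "-0.15 0 0 0 -0.4" --pt "-0.2 0 0 0 -0.4" --pt "-0.25 0 0 0 -0.4" --pt "-0.25 0 0 0 -0.4"

```text
time: 29.6
eef_pos: [0.6762, -0.2763, 0.2381]
tcp_rot: [0.665, 0.747, -0.001, 0.001]
contact_force: [-0.3, 0.1, 0.7]
opening: 0.299
finger_force: 0.0
```

```bash
python3 w.py .6456 -.0217 .145 97.05; python3 wing.py
python3 - <<'E'
from h import *
t=ctrl.read_camera("top");s=ctrl.read_camera("side")
o=np.zeros((440,800,3),np.uint8);o[:,:400]=cv2.resize(t[140:217,325:395,::-1],(400,440),interpolation=cv2.INTER_CUBIC);o[:,400:]=cv2.resize(s[120:208,275:355,::-1],(400,440),interpolation=cv2.INTER_CUBIC)
cv2.imwrite("pics/z2.png",o)
E
```

```text
t 29.6 tcp [ 0.6762 -0.2763  0.2381] stand xyz [ 0.0741 -0.2225  0.1381] yaw 96.7 F [-0.3  0.1  0.7] T [0.01 0.02 0.03] op 0.299 ff 0.0 q [-0.53  0.41  1.42 -0.    1.31 -0.64] 
 shift [ 0.2567 -0.0008  0.0924] turn -0.4
old
[387.3 193.7] 35 [342.2 157.5] 64 stand [-0.0288 -0.0363  0.0362] err 0.0017 ang -38.5 r 0.0463
[363.4 186.2] 25 [327.4 166.1] 42 stand [-0.0006  0.0338  0.0493] err 0.0015 ang -0.7 r 0.0493
```

View pics/z2.png

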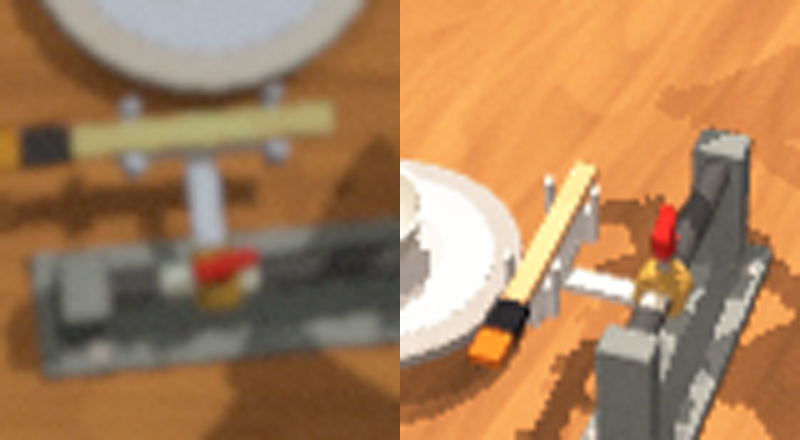

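The handle lies in both slots (top crop (130–275, 130)). The wing sits about 10° short of parallel to the shaft, matching the 1.4 rad stop, and the collar has pale flat showing on both sides. Handing in.

```bash
python3 -c "
from plant import ctrl
print(ctrl.sign_off())"
```

```text
the job is handed in; nothing more can be done
None
```

The job is handed in at about 30 s, with no verdict shown: the collar is on the flat with its screw within about 3° of square by my measurement, the screw was then tightened to its stop, and the brush lies in both fork slots with the arm clear.

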